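# Centre the bottle on the dosing scale and tare it

### The arm

A 6-joint arm with a two-finger parallel gripper is mounted at the origin on the work surface. World frame = base frame: x ahead of the robot, y to its left, z up, the work surface at z = 0. Lengths are in m, angles in rad, forces in N, time in s.
With the tool pointing down it reaches from about 0.35 to 0.975 m from the base axis. Payload 4.9 kg.
Tool frame: the origin (TCP) lies between the finger pads; the fingertips stand 17 mm ahead of it and the grasp point (between the pads) lies 2 mm behind it; z points along the fingers, y is the direction in which the jaws open and shut (so a half turn about z gives the same grasp; the last joint's range is limited). The gripper opens to 85 mm and grips with 20 to 120 N. Pads are 22 mm wide; open, the fingers measure 114 mm over their backs; the gripper's body (76 mm by 85 mm) begins 54 mm behind the grasp point. The pads swing forward as they close: fully open they stand 13 mm farther back than shut.
Start: joints at [-1.303, 0.053, 1.613, -0, 1.476, -0.119], TCP at [0.236, -0.579, 0.248] pointing down, gripper open.
Joint ranges: [-3.01, 3.01], [-1.01, 2.22], [0.06, 2.58], [-1.02, 4.17], [0.09, 2.62], [-3.14, 3.14]. Speed limits (rad/s): [2.57, 2.57, 3.14, 3.14, 3.14, 3.14].

### API

Orientations are given as a unit quaternion [w, x, y, z].
In Python, from plant import state, grab_frame, camera_model, job_done, find_in, silhouettes, landmark_of gives the robot as it stands.
- The arm moves only by the shell command python3 -m crank 'ROWS'. ROWS is JSON, a list of rows, each an object with "angular": the turn, a rotation vector about the tool's x, y, z each as a share of 5 degrees, from -1 to 1, a list of three; "delta_pos": the shift along the tool's x, y, z each as a share of 3 cm, from -1 to 1, a list of three; "gripper": the opening, from 0 (shut) to 1 (fully open). In form: [{"angular": [ax, ay, az], "delta_pos": [tx, ty, tz], "gripper": gripper}, ...]. A call has 1 to 12 rows; each row shifts and turns the commanded pose from where the row before left it, along the tool's axes as they then stand; what a row does not reach is not made up. A row lasts 1/8 s, in which the tool goes at most 62.5 mm and 10.7 degrees, less where a joint would pass 70% of its speed; a pose out of reach is approached as far as the arm can. A call with a number of a shift or a turn outside -1 to 1 is refused whole. A call with a gripper value outside its range is refused whole. The fingers move at their own pace and stop on an object; the grip force is fixed at half the most. Time passes only in rows, so rows that do not move let the fingers close. It gives the time, the measured TCP pose, the force and the opening at its end, in the units of the state.
- state(): the state, without advancing time (a new reading comes with each control period).
- grab_frame(name): name is "scene" or "side" or "wrist"; returns the picture (480x640x3 uint8, red, green, blue); there is no depth.
- camera_model(name): a dict with "camera_matrix" (3x3 intrinsics, pixels), "dist_coeffs" ([k1, k2, p1, p2, k3] as OpenCV has them; the pictures are not rectified), "rvec" (rotation vector, rad) and "tvec" (3), from world to camera coordinates, as OpenCV has them; the wrist camera has in their place "mount" (4x4, takes a point from camera to tool coordinates, whose origin is the TCP and whose axes are the flange's). Camera axes: x right, y down, z forward; pixel columns grow to the right and rows downward; lengths in m; the calibration is good to about 2 mm. A picture is of the moment at which its call begins: read the wrist's pose just before it. camera_model takes no time and is no camera call.
- job_done(): hands the job in, once; it reports no verdict.
Trained networks look in the newest picture that a camera, given by its name, has taken for a name from the list of things; names that differ only in an ending like _2 or _b are one class to them, and where a whole thing is asked for, a point or a joint stands for the part that bears it (a point fixed in the world has none). Each returns a list of dicts, best first, with "conf" (0 to 1); they miss things now and then, are a little off and sometimes report something else, mostly with a low value. They report only what shows in the picture. A call takes as long as a camera call. They do not tell look-alikes from the thing itself.
- find_in(camera, target): "bbox" ([left, top, right, bottom] in pixels, round what is visible of it).
- silhouettes(camera, target): "mask" (480x640 bool, what is visible of it) and "bbox" ([left, top, right, bottom] in pixels, round what is visible of it).
- landmark_of(camera, target): "pixel" ([column, row] in pixels: a listed point, or the origin of a listed thing).
The state is a dict: "time": time; "joint_pos": joint angles; "joint_vel": joint speeds; "joint_efforts": joint torques, N m; "tool_pos": TCP position; "tool_rot": TCP orientation; "contact_force": force on the tool from outside, world axes, zero at the start; "ft_torque": the same for the moment, N m; "gripper_width": opening from 0.0 (shut) to 1.0 (fully open).
Only numpy, scipy, OpenCV 4.12 (cv2) and the standard library are available. Lean on these libraries where they do the work, as an engineer would, in place of code of your own. Each camera call takes 0.05 s, during which the arm holds its last target.

### The job

The small pear-shaped bottle stands off-centre on the round pan of the dosing scale and would spoil the weighing: with light nudges from the outside of a fingertip, slide it along the pan into the middle of the marked ring and leave it standing there by itself, upright. Then press the scale's round tare button right down and let it come up again. Do not lift the bottle, take it between the fingers, push it hard or knock it over, do not press the button before the bottle is centred, and leave the jar, the tub and the bowl alone.

Things in the scene. Friction and masses are not known exactly. Their poses are not given: they have to be found in the camera images.
- bottle: Loose amber pear-shaped glass bottle, round about its z axis, 68 mm tall, 60-130 g. Origin: centre of its underside. Foot 24 mm in diameter; belly widest, 42 mm, at 15 mm up, where an upright finger touches it; 22 mm neck at 46 mm; black cap 27 mm in diameter from 50 to 68 mm. Wobbly: pushed slowly at the belly it slides, pushed higher or fast it rocks or falls.
- pan_center (a point): Middle of the upper face of the scale's flat round steel pan, 100 mm in diameter, 38 mm above the work surface, fixed (does not tilt or sink). A thin dark ring, 53 mm inner and 56 mm outer diameter, is drawn around this point. At the start the bottle stands 20 to 32 mm off it, in any direction.
- scale: The scale's fixed white housing, 190 x 135 mm, 22 mm high. Origin: centre of its underside, on the work surface; x from the button side towards the pan side. In this frame the pan's centre is at x 28, y 0 mm and the tare button at x -70, y -30 mm; a blank dark display lies flat at x -72, y 32 mm.
- tare_top (a point): Centre of the top of the tare button, a grey round push button 22 mm in diameter in a grey housing on the housing's front part, on the robot's side of the pan; pressed straight down; its top is 33 mm above the work surface (5 mm lower than the pan) and stands 9 mm proud of its 38 mm wide round housing.
- tare (a joint): Travel of the tare button in m: 0 is up, 0.005 is fully down; springs back by itself; fully down takes 4 N. It counts as pressed beyond 0.0035.
- jar: Bystander: round clear jar with a wooden lid, 71 mm in diameter, 59 mm tall, origin at the centre of its underside. Loose, leave alone.
- tub: Bystander: low blue-grey round tub with a lid, 50 mm in diameter, 34 mm tall, origin at the centre of its underside. Loose, leave alone.
- bowl: Bystander: small greenish glass bowl, 84 mm in diameter at the rim, 36 mm tall, origin at the centre of its underside. Loose, leave alone.
Things that resemble listed ones, but are neither listed nor needed, are in the scene too. Leave any purple or yellow look-alike of the bottle alone.

How it is judged:
On the way, in this order (a step that is already met when the one before it is completed fails the run):
1. the bottle stands centred on the pan, upright, still and untouched (horizontal distance between bottle and pan_center below 0.007 m and angle between bottle's own z axis and vertical below 0.1 rad and z of bottle in the frame of pan_center between -0.004 and 0.004 m and linear speed of bottle below 0.02 m/s and contact force between the fingers and bottle below 0.05 N), for 0.3 s.
2. the tare button is pressed down (value of joint tare above 0.0035 m), for 0.05 s.
At the end, for the whole second after the job is handed in: The bottle stands by itself on the pan, its axis within 7 mm of the pan's centre, upright (within 0.1 rad) and at rest, and the tare button has been pressed (beyond 3.5 mm) and is up again (all of step 1 and value of joint tare below 0.0015 m); the robot touches nothing.
It fails at once if the bottle was lifted off the pan (over 8 mm) or taken between the fingers (grasp point within 14 mm of its axis, below its top) (z of bottle in the frame of pan_center above 0.008 m or (horizontal distance between the grasp point and bottle below 0.014 m and z of the grasp point in the frame of pan_center below 0.072 m)).
It fails at once if the bottle was knocked over or off the pan (angle between bottle's own z axis and vertical above 0.45 rad or z of bottle in the frame of pan_center below -0.008 m).
It fails at once if the bottle was pushed hard (over 6 N) (contact force between any of the fingers, the arm and bottle above 6 N).
It fails at once if the tare button was pressed while the bottle was off-centre (value of joint tare above 0.0035 m and horizontal distance between bottle and pan_center above 0.007 m).
It fails at once if the jar, the tub or the bowl was moved (over 10 mm) (distance of any of jar, tub, bowl from where it was at the start of the episode above 0.01 m).
It also fails if it takes over 64 s, if anything falls off the work surface, if the arm or the gripper's body presses on something with over 40 N, if the wrist force passes 120 N, or if a joint passes its speed limit or range.

## Working session

There is one attempt and no reset: what is moved stays moved. The work goes in short steps, Python scripts to look and compute and a shell command to move; the robot and the scene stay as the last step left them, time stands still between calls to the robot, and variables do not carry over. Pictures are saved under pics/ and viewed, and the job is handed in when it is done.

```bash
ls; mkdir -p pics
python3 - <<'E'
from plant import *
import cv2
print(state())
for n in("scene","side","wrist"):
    f=grab_frame(n); cv2.imwrite(f"pics/{n}0.png",f[:,:,::-1]); print(n,camera_model(n))
    for t in("bottle","scale"):
        print(t,[(d['bbox'],round(d['conf'],2)) for d in find_in(n,t)])
    for t in("pan_center","tare_top","bottle","jar","tub","bowl"):
        print(t,[(d['pixel'],round(d['conf'],2)) for d in landmark_of(n,t)])
print(state()['time'])
E
```

```text
pics
{'time': 0.0, 'joint_pos': array([-1.30301982e+00,  5.33562745e-02,  1.61434229e+00,  1.81187004e-05,
        1.47599576e+00, -1.18992827e-01]), 'joint_vel': array([-0.0029555 ,  0.00109776, -0.00102535, -0.00094476, -0.00019489,
       -0.00013558]), 'joint_efforts': array([-1.41855417e-04, -3.93679225e+01, -3.70176709e+01, -2.23039278e-04,
        6.91436377e-03,  4.92748967e-06]), 'tool_pos': array([ 0.23559628, -0.57823999,  0.24703451]), 'tool_rot': array([-1.04859497e-03,  9.81359011e-01,  1.92180608e-01, -6.91083542e-05]), 'contact_force': array([0.08518355, 0.00751977, 0.80178725]), 'ft_torque': array([ 0.01749307,  0.00786155, -0.02664544]), 'gripper_width': 1.0000675356778643}
scene {'camera_matrix': array([[590.18176614,   0.        , 329.85627886],
       [  0.        , 590.18176614, 237.36381944],
       [  0.        ,   0.        ,   1.        ]]), 'dist_coeffs': array([-0.06309651,  0.        ,  0.        ,  0.        ,  0.        ]), 'rvec': array([ 1.71306799,  1.59610477, -0.77064045]), 'tvec': array([-0.08290083, -0.28567358,  1.48224874])}
bottle [([275.7, 28
[... 1527 characters left out ...]
wrist {'camera_matrix': array([[382.7548363 ,   0.        , 328.41050232],
       [  0.        , 382.7548363 , 234.26302426],
       [  0.        ,   0.        ,   1.        ]]), 'dist_coeffs': array([-0.05689841,  0.        ,  0.        ,  0.        ,  0.        ]), 'mount': array([[ 8.76605208e-04, -9.44659566e-01, -3.28051119e-01,
         8.44256611e-02],
       [ 9.99999614e-01,  8.45196363e-04,  2.38322739e-04,
        -4.11850285e-04],
       [ 5.21337579e-05, -3.28051201e-01,  9.44659942e-01,
        -1.26042094e-01],
       [ 0.00000000e+00,  0.00000000e+00,  0.00000000e+00,
         1.00000000e+00]])}
bottle []
scale []
pan_center []
tare_top []
bottle []
jar []
tub []
bowl []
1.35
```

View pics/scene0.png

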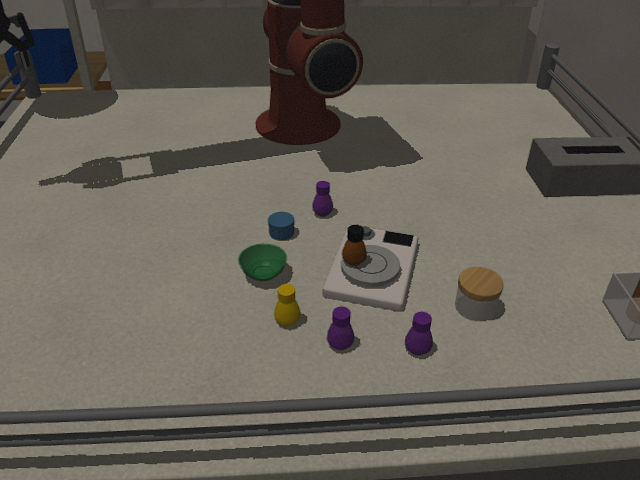

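View pics/side0.png

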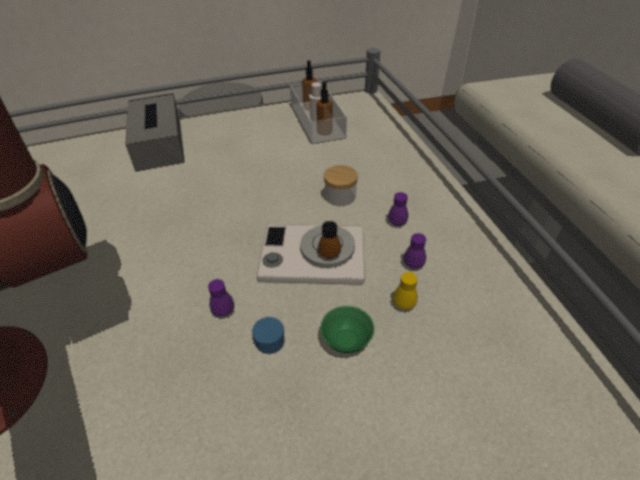

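```bash
cat > h.py <<'E'
import numpy as np,cv2
from scipy.spatial.transform import Rotation as R
from plant import *
def cam(n,s=None):
    m=camera_model(n);K=m['camera_matrix'];D=m['dist_coeffs']
    if n=='wrist':
        q=s['tool_rot'];Rt=R.from_quat([q[1],q[2],q[3],q[0]]).as_matrix();M=m['mount']
        Rc=Rt@M[:3,:3];c=Rt@M[:3,3]+s['tool_pos'];return K,D,Rc,c
    Rw=cv2.Rodrigues(m['rvec'])[0];return K,D,Rw.T,-Rw.T@m['tvec']
def topl(C,px,z):
    K,D,Rc,c=C;u=cv2.undistortPoints(np.array(px,float).reshape(-1,1,2),K,D).reshape(-1,2)
    d=(Rc@np.c_[u,np.ones(len(u))].T).T
    return c+d*((z-c[2])/d[:,2])[:,None]
def proj(C,P):
    K,D,Rc,c=C;r=cv2.Rodrigues(Rc.T)[0]
    return cv2.projectPoints(np.array(P,float).reshape(-1,1,3),r,-Rc.T@c,K,D)[0].reshape(-1,2)
E
python3 - <<'E'
from h import *
a=cam('scene');b=cam('side')
print(a[3],b[3])
P=lambda C,p,z:topl(C,[p],z)[0].round(4)
print('pan',P(a,(368,262),.038),P(b,(324.6,241.5),.038))
print('tare',P(a,(365.4,228.7),.033),P(b,(270.7,254.8),.033))
for p in[(316.9,213.2),(416.3,345.2),(340.8,345.1),(289,319.7)]:print('s0',P(a,p,0))
print('bot',P(a,(354.6,263.1),.038),P(b,(328.2,256),.038))
for p in[(400.4,221.6),(401.7,304.5),(411.4,267.1),(224.7,312)]:print('d0',P(b,p,0))
print('jar',P(a,(476,307),0),P(b,(339.6,197.5),0));print('tub',P(a,(280.3,233.2),0),P(b,(268.2,342.1),0));print('bowl',P(a,(261.6,273.7),0),P(b,(348.5,340.8),0))
E
```

```text
[ 1.3536206  -0.03795576  0.67217104] [ 0.43279532 -0.43604474  0.59045501]
pan [0.5962 0.0992 0.038 ] [0.5939 0.1065 0.038 ]
tare [0.4953 0.108  0.033 ] [0.4938 0.1078 0.033 ]
s0 [0.3942 0.0258 0.    ]
s0 [0.7527 0.1552 0.    ]
s0 [0.745  0.0402 0.    ]
s0 [ 0.6862 -0.0369  0.    ]
bot [0.5978 0.0763 0.038 ] [0.5893 0.0697 0.038 ]
d0 [0.769  0.1531 0.    ]
d0 [ 0.6851 -0.0415  0.    ]
d0 [0.7371 0.032  0.    ]
d0 [0.3951 0.0319 0.    ]
jar [0.6765 0.2703 0.    ] [0.6757 0.2643 0.    ]
tub [ 0.4564 -0.0476  0.    ] [ 0.4532 -0.0474  0.    ]
bowl [ 0.5718 -0.0815 -0.    ] [ 0.5754 -0.0825  0.    ]
```

The amber bottle stands on the pan's −y side, at scene (354,263) and side (328,256). The pan is at about (0.595, 0.103). The plan is to push towards +y with shut fingers and tool x pointing along +y, so the wrist camera can watch. First I turn the tool and approach.

```bash
python3 -m crank '[{"angular":[0,0,-1],"delta_pos":[0,0,0],"gripper":0},{"angular":[0,0,-1],"delta_pos":[0,0,0],"gripper":0},{"angular":[0,0,-1],"delta_pos":[0,0,0],"gripper":0},{"angular":[0,0,-1],"delta_pos":[0,0,0],"gripper":0},{"angular":[0,0,-1],"delta_pos":[0,0,0],"gripper":0},{"angular":[0,0,-1],"delta_pos":[0,0,0],"gripper":0},{"angular":[0,0,-1],"delta_pos":[0,0,0],"gripper":0},{"angular":[0,0,-1],"delta_pos":[0,0,0],"gripper":0},{"angular":[0,0,-1],"delta_pos":[0,0,0],"gripper":0},{"angular":[0,0,-1],"delta_pos":[0,0,0],"gripper":0},{"angular":[0,0,-1],"delta_pos":[0,0,0],"gripper":0},{"angular":[0,0,-1],"delta_pos":[0,0,0],"gripper":0}]'
python3 -m crank '[{"angular":[0,0,-1],"delta_pos":[0.85,0.52,0],"gripper":0},{"angular":[0,0,-0.6],"delta_pos":[0.85,0.52,0],"gripper":0},{"angular":[0,0,0],"delta_pos":[0.85,0.52,0],"gripper":0},{"angular":[0,0,0],"delta_pos":[0.85,0.52,0],"gripper":0},{"angular":[0,0,0],"delta_pos":[0.85,0.52,0],"gripper":0},{"angular":[0,0,0],"delta_pos":[0.85,0.52,0],"gripper":0},{"angular":[0,0,0],"delta_pos":[0.85,0.52,0],"gripper":0},{"angular":[0,0,0],"delta_pos":[0.85,0.52,0],"gripper":0},{"angular":[0,0,0],"delta_pos":[0.85,0.52,0],"gripper":0},{"angular":[0,0,0],"delta_pos":[0.85,0.52,0],"gripper":0},{"angular":[0,0,0],"delta_pos":[0.85,0.52,0],"gripper":0},{"angular":[0,0,0],"delta_pos":[0.85,0.52,0],"gripper":0}]'
```

```text
time: 2.85
tool_pos: [0.2358, -0.5788, 0.2483]
tool_rot: [0.0, 0.753, 0.658, 0.0]
contact_force: [0.1, 0.7, 0.5]
gripper_width: 0.0
time: 4.35
tool_pos: [0.4273, -0.2747, 0.2485]
tool_rot: [0.0, 0.706, 0.708, 0.0]
contact_force: [0.1, -0.6, -0.0]
gripper_width: 0.0
```

```bash
python3 -m crank '[{"angular":[0,0,0],"delta_pos":[0.9,0.5,0],"gripper":0},{"angular":[0,0,0],"delta_pos":[0.9,0.5,0],"gripper":0},{"angular":[0,0,0],"delta_pos":[0.9,0.5,0],"gripper":0},{"angular":[0,0,0],"delta_pos":[0.9,0.5,0],"gripper":0},{"angular":[0,0,0],"delta_pos":[0.9,0.5,0],"gripper":0},{"angular":[0,0,0],"delta_pos":[0.9,0.5,0.2],"gripper":0},{"angular":[0,0,0],"delta_pos":[0.9,0.5,0.3],"gripper":0},{"angular":[0,0,0],"delta_pos":[0.9,0.5,0.5],"gripper":0},{"angular":[0,0,0],"delta_pos":[0.9,0.5,0.5],"gripper":0},{"angular":[0,0,0],"delta_pos":[0.9,0.5,0.5],"gripper":0},{"angular":[0,0,0],"delta_pos":[0.9,0.4,0.2],"gripper":0},{"angular":[0,0,0],"delta_pos":[0,0,0],"gripper":0}]'
python3 - <<'E'
from h import *
s=state();f=grab_frame('wrist');cv2.imwrite('pics/w1.png',f[:,:,::-1]);C=cam('wrist',s)
print(s['tool_pos'],s['tool_rot'])
for t,z in(("pan_center",.038),("tare_top",.033),("bottle",.038)):
    for d in landmark_of('wrist',t):print(t,d['pixel'],round(d['conf'],2),topl(C,[d['pixel']],z).round(4))
E
```

```text
time: 5.85
tool_pos: [0.5879, 0.0233, 0.1815]
tool_rot: [-0.001, 0.705, 0.709, -0.0]
contact_force: [-1.2, -1.1, 0.3]
gripper_width: 0.003
[0.58791592 0.02331628 0.18147413] [-5.96739880e-04  7.05201712e-01  7.09006328e-01 -4.64730798e-04]
pan_center [344.3, 109.7] 0.91 [[0.5976 0.1036 0.038 ]]
pan_center [182.8, 284.2] 0.44 [[ 0.4728 -0.0278  0.038 ]]
tare_top [191.5, 107.1] 0.62 [[0.4924 0.1052 0.033 ]]
bottle [561.2, 45.1] 0.82 [[0.7395 0.1473 0.038 ]]
bottle [336.4, 153.7] 0.76 [[0.5926 0.0742 0.038 ]]
bottle [439.8, 281.8] 0.73 [[ 0.6749 -0.024   0.038 ]]
bottle [97.7, 192.6] 0.6 [[0.4177 0.046  0.038 ]]
bottle [514.2, 192.9] 0.59 [[0.7224 0.0476 0.038 ]]
```

View pics/w1.png

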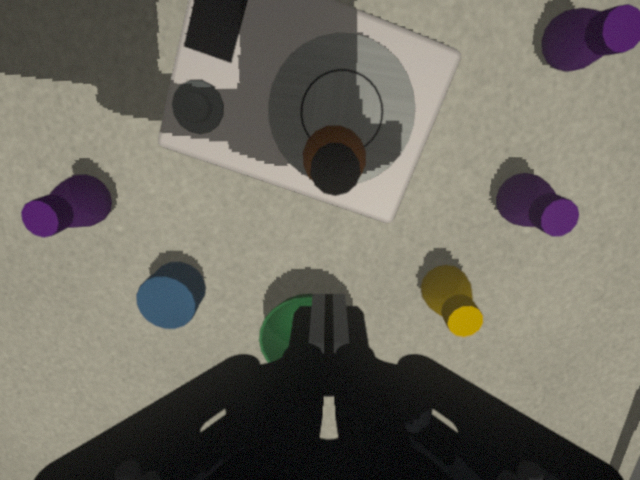

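The wrist view shows the pan ring at (342,109), the bottle cap at (335,168) with its belly at (334,155), and the tare button at (192,106). I'll fit the ring and the bottle's position more precisely.

```bash
cat >> h.py <<'E'
from scipy.optimize import minimize
def fitpan(f,C,g0):
    g=cv2.GaussianBlur(cv2.cvtColor(f,cv2.COLOR_RGB2GRAY),(0,0),0.6).astype(np.float32)
    th=np.linspace(0,2*np.pi,240,endpoint=False)
    def samp(c,r):
        p=proj(C,np.c_[c[0]+r*np.cos(th),c[1]+r*np.sin(th),0*th+.038]).astype(np.float32)
        return cv2.remap(g,p[:,0:1].copy(),p[:,1:2].copy(),cv2.INTER_LINEAR,borderValue=0).ravel()
    def cost(c):
        m=(samp(c,.02725));a=samp(c,.0235);b=samp(c,.031)
        v=(np.minimum(a,b)-m)/(np.minimum(a,b)+10)
        return -np.mean(np.clip(v,-.1,.5))
    best=min(((cost((x,y)),x,y) for x in np.arange(g0[0]-.008,g0[0]+.0081,.001) for y in np.arange(g0[1]-.008,g0[1]+.0081,.001)))
    r=minimize(cost,best[1:],method='Nelder-Mead',options=dict(initial_simplex=[best[1:],(best[1]+.001,best[2]),(best[1],best[2]+.001)],xatol=1e-5))
    return r.x,r.fun
prof=[(.012,0),(.018,.006),(.021,.015),(.0185,.026),(.014,.038),(.011,.046),(.0135,.05),(.0135,.068)]
def bmask(C,x,y,shape=(480,640)):
    m=np.zeros(shape,np.uint8);th=np.linspace(0,2*np.pi,48,endpoint=False);rings=[]
    for r,h in prof:rings.append(proj(C,np.c_[x+r*np.cos(th),y+r*np.sin(th),0*th+.038+h]))
    for a,b in zip(rings,rings[1:]):
        h=cv2.convexHull(np.r_[a,b].astype(np.float32));cv2.fillConvexPoly(m,np.round(h*16).astype(np.int32),1,shift=4)
    return m
def fitbot(mask,C,g0):
    mk=mask.astype(np.uint8)
    def cost(c):
        b=bmask(C,*c);return 1-(b&mk).sum()/max(1,(b|mk).sum())
    r=minimize(cost,g0,method='Nelder-Mead',options=dict(initial_simplex=[g0,(g0[0]+.004,g0[1]),(g0[0],g0[1]+.004)],xatol=1e-4,fatol=1e-4))
    return r.x,r.fun
def look(n,png=None,g=(.594,.075),pan=(.5965,.1035)):
    s=state();f=grab_frame(n);C=cam(n,s)
    if png:cv2.imwrite(png,f[:,:,::-1])
    print('t',s['time'],'tcp',s['tool_pos'].round(4),'F',s['contact_force'].round(2))
    p,pf=fitpan(f,C,pan);print(n,'pan',p.round(4),round(pf,3))
    best=None
    for d in silhouettes(n,'bottle'):
        q=proj(C,[[g[0],g[1],.06]])[0];l,t,r,b=d['bbox']
        if l-15<q[0]<r+15 and t-15<q[1]<b+15:
            x,e=fitbot(d['mask'],C,np.array(g));
            if best is None or e<best[1]:best=(x,e)
    if best is not None:print(n,'bottle',best[0].round(4),round(best[1],3),'bottle-pan',(best[0]-p).round(4))
    return s,f,C,p,best
E
python3 - <<'E'
from h import *
look('wrist');look('scene');look('side')
E
```

```text
t 6.05 tcp [0.588  0.0211 0.1828] F [0.18 0.2  0.06]
wrist pan [0.5956 0.1017] -0.252
wrist bottle [0.5903 0.0742] 0.048 bottle-pan [-0.0053 -0.0276]
t 6.15 tcp [0.588  0.0211 0.1828] F [-0.69 -0.94  0.02]
scene pan [0.5968 0.1027] -0.124
scene bottle [0.5912 0.075 ] 0.125 bottle-pan [-0.0056 -0.0277]
t 6.25 tcp [0.588  0.0212 0.1827] F [-0.64 -0.5   0.21]
side pan [0.5978 0.1035] 0.01
side bottle [0.5917 0.0752] 0.04 bottle-pan [-0.0061 -0.0283]
```

```bash
python3 -m crank '[{"angular":[0,0,1],"delta_pos":[0,0,0],"gripper":0},{"angular":[0,0,1],"delta_pos":[0,0,0],"gripper":0},{"angular":[0,0,0.25],"delta_pos":[0,0,0],"gripper":0},{"angular":[0,0,0],"delta_pos":[0.26,-0.25,0.5],"gripper":0},{"angular":[0,0,0],"delta_pos":[0,0,0.7],"gripper":0},{"angular":[0,0,0],"delta_pos":[0,0,0.7],"gripper":0},{"angular":[0,0,0],"delta_pos":[0,0,0.6],"gripper":0},{"angular":[0,0,0],"delta_pos":[0,0,0.4],"gripper":0},{"angular":[0,0,0],"delta_pos":[0,0,0.4],"gripper":0},{"angular":[0,0,0],"delta_pos":[0,0,0.3],"gripper":0},{"angular":[0,0,0],"delta_pos":[0,0,0.2],"gripper":0},{"angular":[0,0,0],"delta_pos":[0,0,0],"gripper":0}]'
python3 - <<'E'
from h import *
look('wrist','pics/w2.png')
f=grab_frame('side');cv2.imwrite('pics/s2.png',cv2.resize(f[180:330,240:440],None,fx=4,fy=4,interpolation=cv2.INTER_CUBIC)[:,:,::-1])
E
```

```text
time: 7.85
tool_pos: [0.582, 0.031, 0.068]
tool_rot: [-0.0, 0.772, 0.636, -0.0]
contact_force: [0.5, 0.0, -0.5]
gripper_width: 0.0
t 7.85 tcp [0.582 0.031 0.068] F [ 0.45  0.04 -0.47]
wrist pan [0.5957 0.1018] -0.371
wrist bottle [0.5906 0.0735] 0.037 bottle-pan [-0.0052 -0.0283]
```

View pics/w2.png

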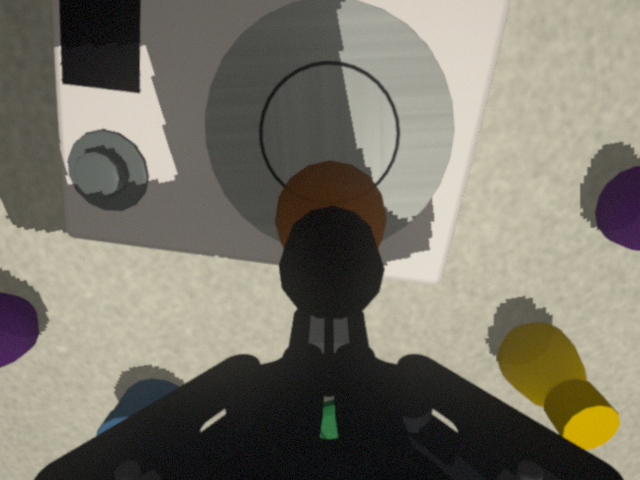

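View pics/s2.png

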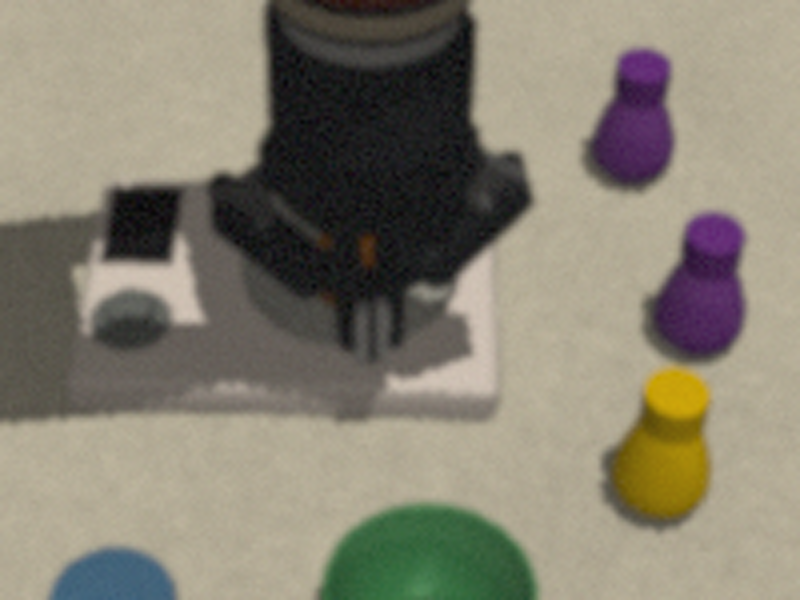

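```bash
python3 - <<'E'
from h import *
C=cam('side');s=state();q=s['tool_rot'];Rt=R.from_quat([q[1],q[2],q[3],q[0]]).as_matrix()
for o in([0,0,.017],[0,0,.030],[-.011,0,.017],[-.011,0,.030],[0,0,.004]):
    print(o,((proj(C,[s['tool_pos']+Rt@np.array(o)])[0]-[240,180])*4).round())
E
python3 -m crank '[{"angular":[0,0,0],"delta_pos":[0,0,0.2],"gripper":0},{"angular":[0,0,0],"delta_pos":[0.08,0,0],"gripper":0},{"angular":[0,0,0],"delta_pos":[0.08,0,0],"gripper":0},{"angular":[0,0,0],"delta_pos":[0.05,0,0],"gripper":0},{"angular":[0,0,0],"delta_pos":[0,0,0],"gripper":0}]'
python3 - <<'E'
from h import *
look('wrist','pics/w3.png')
E
```

```text
[0, 0, 0.017] [365. 348.]
[0, 0, 0.03] [365. 369.]
[-0.011, 0, 0.017] [368. 368.]
[-0.011, 0, 0.03] [368. 388.]
[0, 0, 0.004] [365. 327.]
time: 8.62
tool_pos: [0.5834, 0.0374, 0.0624]
tool_rot: [0.0, 0.772, 0.636, 0.0]
contact_force: [0.4, -0.4, -0.8]
gripper_width: -0.004
t 8.625 tcp [0.5834 0.0374 0.0624] F [ 0.38 -0.45 -0.8 ]
wrist pan [0.5957 0.1017] -0.383
wrist bottle [0.5907 0.0736] 0.039 bottle-pan [-0.005  -0.0281]
```

```bash
python3 -m crank '[{"angular":[0,0,0],"delta_pos":[0.05,0,0],"gripper":0},{"angular":[0,0,0],"delta_pos":[0.04,0,0],"gripper":0},{"angular":[0,0,0],"delta_pos":[0.04,0,0],"gripper":0},{"angular":[0,0,0],"delta_pos":[0.03,0,0],"gripper":0},{"angular":[0,0,0],"delta_pos":[0.03,0,0],"gripper":0},{"angular":[0,0,0],"delta_pos":[0.03,0,0],"gripper":0},{"angular":[0,0,0],"delta_pos":[0.03,0,0],"gripper":0},{"angular":[0,0,0],"delta_pos":[0.03,0,0],"gripper":0},{"angular":[0,0,0],"delta_pos":[0.03,0,0],"gripper":0},{"angular":[0,0,0],"delta_pos":[0,0,0],"gripper":0}]'
python3 - <<'E'
from h import *
look('wrist','pics/w4.png',g=(.591,.077))
E
```

```text
time: 9.98
tool_pos: [0.5851, 0.0464, 0.0623]
tool_rot: [-0.0, 0.772, 0.636, 0.0]
contact_force: [-0.8, -0.2, 0.1]
gripper_width: -0.0
t 9.975 tcp [0.5851 0.0464 0.0623] F [-0.78 -0.16  0.15]
wrist pan [0.5957 0.1017] -0.368
wrist bottle [0.5916 0.0778] 0.043 bottle-pan [-0.0041 -0.0239]
```

View pics/w4.png

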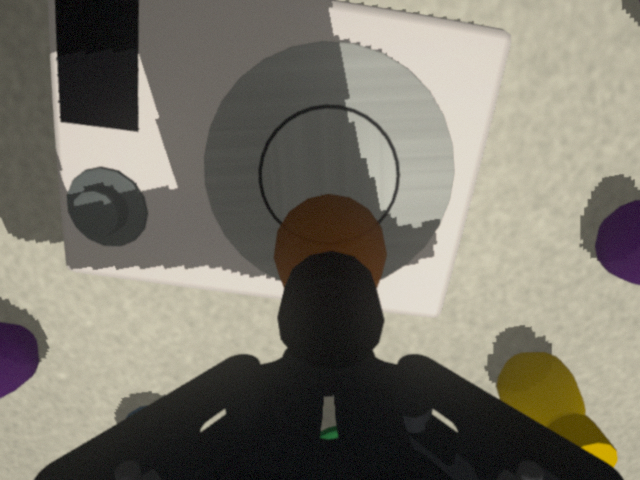

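Sliding works: the bottle has moved 4 mm, is still upright, and the finger touches it with the axis 32 mm ahead. I'll keep going at the same slow pace.

```bash
python3 -m crank '[{"angular":[0,0,0],"delta_pos":[0.03,0,0],"gripper":0},{"angular":[0,0,0],"delta_pos":[0.03,0,0],"gripper":0},{"angular":[0,0,0],"delta_pos":[0.03,0,0],"gripper":0},{"angular":[0,0,0],"delta_pos":[0.03,0,0],"gripper":0},{"angular":[0,0,0],"delta_pos":[0.03,0,0],"gripper":0},{"angular":[0,0,0],"delta_pos":[0.03,0,0],"gripper":0},{"angular":[0,0,0],"delta_pos":[0.03,0,0],"gripper":0},{"angular":[0,0,0],"delta_pos":[0.03,0,0],"gripper":0},{"angular":[0,0,0],"delta_pos":[0.03,0,0],"gripper":0},{"angular":[0,0,0],"delta_pos":[0.03,0,0],"gripper":0},{"angular":[0,0,0],"delta_pos":[0,0,0],"gripper":0}]'
python3 - <<'E'
from h import *
look('wrist','pics/w5.png',g=(.593,.087))
E
```

```text
time: 11.45
tool_pos: [0.5869, 0.0553, 0.0623]
tool_rot: [-0.0, 0.772, 0.636, 0.0]
contact_force: [-0.4, -0.5, -0.3]
gripper_width: -0.007
t 11.45 tcp [0.5869 0.0553 0.0623] F [-0.41 -0.46 -0.25]
wrist pan [0.5957 0.1016] -0.325
wrist bottle [0.5931 0.0869] 0.035 bottle-pan [-0.0026 -0.0147]
```

View pics/w5.png

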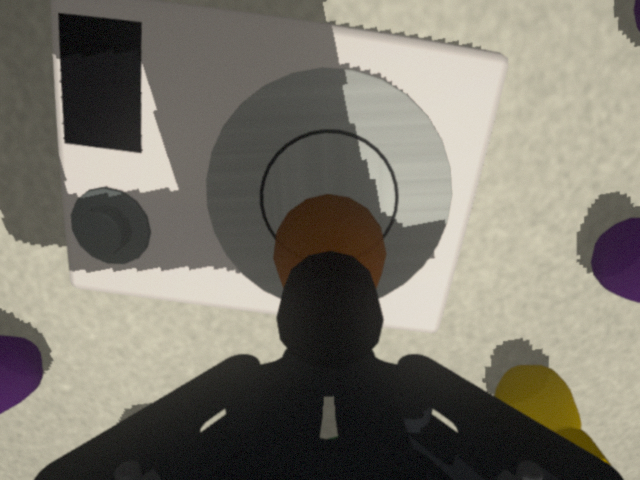

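```bash
python3 -m crank '[{"angular":[0,0,0],"delta_pos":[0.03,0,0],"gripper":0},{"angular":[0,0,0],"delta_pos":[0.03,0,0],"gripper":0},{"angular":[0,0,0],"delta_pos":[0.03,0,0],"gripper":0},{"angular":[0,0,0],"delta_pos":[0.03,0,0],"gripper":0},{"angular":[0,0,0],"delta_pos":[0.03,0,0],"gripper":0},{"angular":[0,0,0],"delta_pos":[0.03,0,0],"gripper":0},{"angular":[0,0,0],"delta_pos":[0.03,0,0],"gripper":0},{"angular":[0,0,0],"delta_pos":[0.03,0,0],"gripper":0},{"angular":[0,0,0],"delta_pos":[0.03,0,0],"gripper":0},{"angular":[0,0,0],"delta_pos":[0.03,0,0],"gripper":0},{"angular":[0,0,0],"delta_pos":[0.03,0,0],"gripper":0},{"angular":[0,0,0],"delta_pos":[0,0,0],"gripper":0}]'
python3 - <<'E'
from h import *
look('wrist','pics/w6.png',g=(.595,.097))
E
```

```text
time: 13.05
tool_pos: [0.5888, 0.065, 0.0623]
tool_rot: [-0.0, 0.772, 0.636, 0.0]
contact_force: [-0.4, -0.4, 0.0]
gripper_width: -0.003
t 13.05 tcp [0.5888 0.065  0.0623] F [-0.36 -0.37  0.05]
wrist pan [0.5957 0.1016] -0.273
wrist bottle [0.5946 0.0964] 0.041 bottle-pan [-0.0011 -0.0053]
```

```bash
python3 -m crank '[{"angular":[0,0,0],"delta_pos":[0.03,0,0],"gripper":0},{"angular":[0,0,0],"delta_pos":[0.03,0,0],"gripper":0},{"angular":[0,0,0],"delta_pos":[0.03,0,0],"gripper":0},{"angular":[0,0,0],"delta_pos":[0.03,0,0],"gripper":0},{"angular":[0,0,0],"delta_pos":[0.03,0,0],"gripper":0},{"angular":[0,0,0],"delta_pos":[0.02,0,0],"gripper":0},{"angular":[0,0,0],"delta_pos":[0,0,0],"gripper":0},{"angular":[0,0,0],"delta_pos":[-0.03,0,0],"gripper":0},{"angular":[0,0,0],"delta_pos":[-0.1,0,0],"gripper":0},{"angular":[0,0,0],"delta_pos":[-0.3,0,0],"gripper":0},{"angular":[0,0,0],"delta_pos":[-0.5,0,0],"gripper":0},{"angular":[0,0,0],"delta_pos":[0,0,0],"gripper":0}]'
python3 - <<'E'
from h import *
for n in('wrist','scene','side'):look(n,f'pics/{n}7.png',g=(.5955,.1012))
E
```

```text
time: 14.65
tool_pos: [0.5841, 0.0412, 0.0623]
tool_rot: [-0.0, 0.773, 0.635, -0.0]
contact_force: [-0.2, 0.1, 0.4]
gripper_width: -0.001
t 14.65 tcp [0.5841 0.0412 0.0623] F [-0.23  0.08  0.39]
wrist pan [0.5957 0.1017] -0.251
wrist bottle [0.5954 0.1019] 0.025 bottle-pan [-0.0003  0.0003]
t 14.75 tcp [0.5843 0.0421 0.0623] F [ 0.89 -0.27  0.21]
scene pan [0.5971 0.1027] -0.119
scene bottle [0.5956 0.1027] 0.097 bottle-pan [-0.0015  0.    ]
t 14.85 tcp [0.5844 0.0425 0.0624] F [0.68 0.04 0.04]
side pan [0.5926 0.1127] -0.003
```

View pics/wrist7.png

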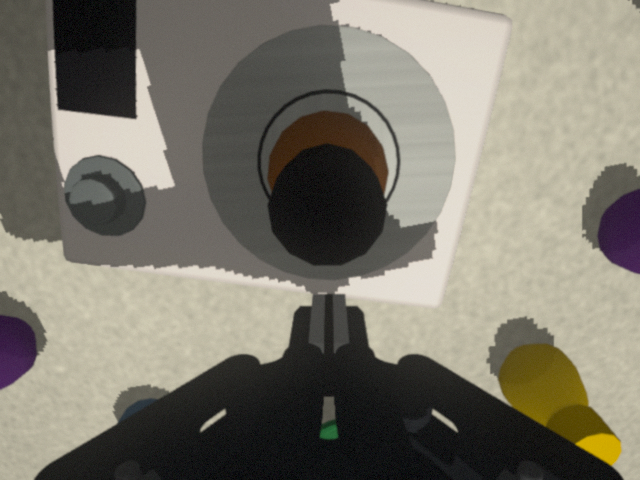

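Centred: the offset is about 0.4 mm by the wrist fit and 1.5 mm by the scene fit, and the bottle is upright and free of the finger. Next I rise, turn the jaws away from the bottle, and locate the button.

```bash
python3 -m crank '[{"angular":[0,0,0],"delta_pos":[-0.2,0,-0.5],"gripper":0},{"angular":[0,0,0],"delta_pos":[0,0,-0.9],"gripper":0},{"angular":[0,0,0],"delta_pos":[0,0,-1],"gripper":0},{"angular":[0,0,0],"delta_pos":[0,0,-1],"gripper":0},{"angular":[0,0,1],"delta_pos":[0,0,0],"gripper":0},{"angular":[0,0,1],"delta_pos":[0,0,0],"gripper":0},{"angular":[0,0,1],"delta_pos":[0,0,0],"gripper":0},{"angular":[0,0,1],"delta_pos":[0,0,0],"gripper":0},{"angular":[0,0,1],"delta_pos":[0,0,0],"gripper":0},{"angular":[0,0,1],"delta_pos":[0,0,0],"gripper":0},{"angular":[0,0,0.8],"delta_pos":[0,0,0],"gripper":0},{"angular":[0,0,0],"delta_pos":[0,0,0],"gripper":0}]'
python3 - <<'E'
from h import *
s,f,C,p,b=look('wrist','pics/w8.png',g=(.5955,.1012))
for d in landmark_of('wrist','tare_top'):print(d['pixel'],round(d['conf'],2),topl(C,[d['pixel']],.033).round(4))
q=s['tool_rot'];print(q,np.degrees(2*np.arctan2(q[2],q[1])))
E
```

```text
time: 16.45
tool_pos: [0.5835, 0.0364, 0.1654]
tool_rot: [0.0, 0.924, 0.382, 0.001]
contact_force: [0.0, 0.6, 0.5]
gripper_width: -0.001
t 16.45 tcp [0.5835 0.0364 0.1654] F [0.04 0.58 0.52]
wrist pan [0.5955 0.1018] -0.21
wrist bottle [0.595  0.1015] 0.036 bottle-pan [-0.0005 -0.0002]
[175.8, 249.0] 0.72 [[0.4928 0.1039 0.033 ]]
[271.9, 152.2] 0.57 [[0.594  0.1008 0.033 ]]
[2.99843524e-04 9.24018800e-01 3.82346513e-01 5.57695843e-04] 44.9582235259066
```

View pics/w8.png

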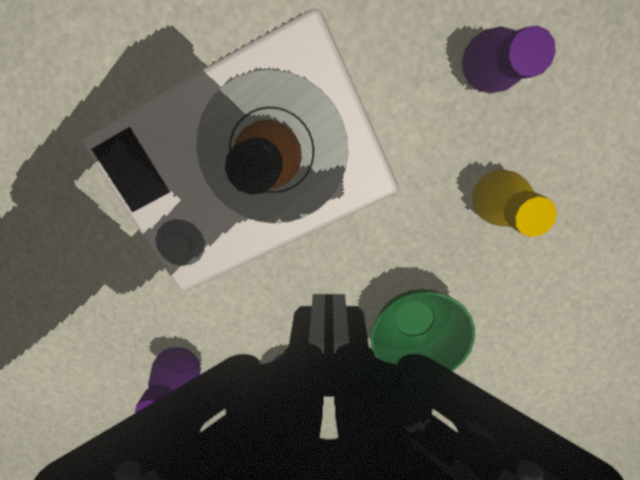

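```bash
python3 -m crank '[{"angular":[0,0,0],"delta_pos":[-0.14,-0.6,0],"gripper":0},{"angular":[0,0,0],"delta_pos":[-0.1,-0.8,0],"gripper":0},{"angular":[0,0,0],"delta_pos":[-0.1,-0.9,0],"gripper":0},{"angular":[0,0,0],"delta_pos":[-0.1,-0.9,0],"gripper":0},{"angular":[0,0,0],"delta_pos":[-0.1,-0.53,0],"gripper":0},{"angular":[0,0,0],"delta_pos":[0,0,0.7],"gripper":0},{"angular":[0,0,0],"delta_pos":[0,0,0.8],"gripper":0},{"angular":[0,0,0],"delta_pos":[0,0,0.8],"gripper":0},{"angular":[0,0,0],"delta_pos":[0,0,0.6],"gripper":0},{"angular":[0,0,0],"delta_pos":[0,0,0.4],"gripper":0},{"angular":[0,0,0],"delta_pos":[0,0,0],"gripper":0}]'
python3 - <<'E'
from h import *
s,f,C,p,b=look('wrist','pics/w9.png',g=(.5955,.1012))
f=grab_frame('side');cv2.imwrite('pics/s9.png',cv2.resize(f[180:330,220:420],None,fx=4,fy=4,interpolation=cv2.INTER_CUBIC)[:,:,::-1])
E
```

```text
time: 17.98
tool_pos: [0.4921, 0.1044, 0.0645]
tool_rot: [-0.0, 0.924, 0.382, -0.001]
contact_force: [0.4, -0.2, 0.4]
gripper_width: 0.002
t 17.975 tcp [0.4921 0.1044 0.0645] F [ 0.42 -0.17  0.44]
wrist pan [0.5958 0.1016] -0.27
wrist bottle [0.5958 0.1019] 0.031 bottle-pan [-0.0001  0.0003]
```

View pics/w9.png

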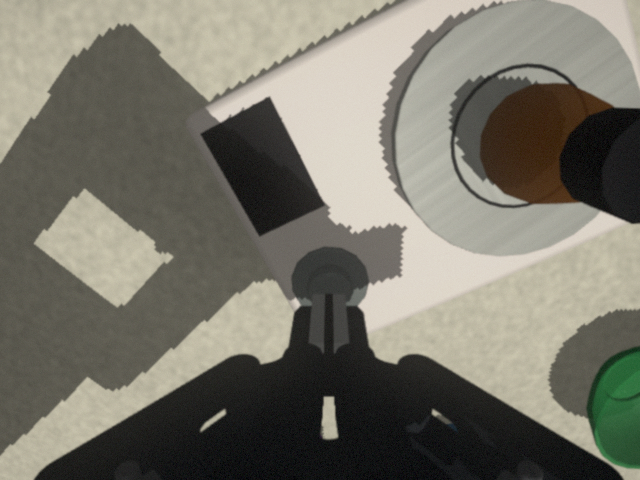

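View pics/s9.png

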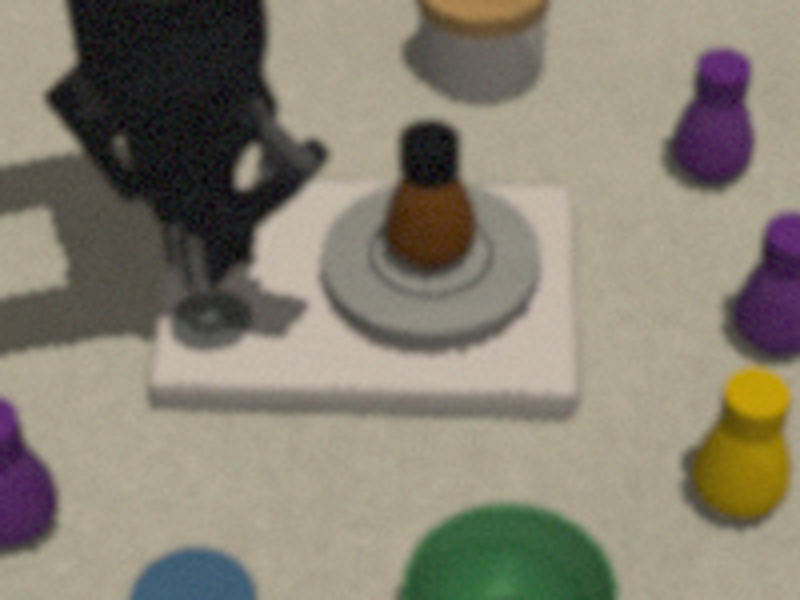

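Bottle and ring are concentric in both views, and the fingertips are over the button. Pressing gently now.

```bash
python3 -m crank '[{"angular":[0,0,0],"delta_pos":[0,0,0.3],"gripper":0},{"angular":[0,0,0],"delta_pos":[0,0,0.15],"gripper":0},{"angular":[0,0,0],"delta_pos":[0,0,0.1],"gripper":0},{"angular":[0,0,0],"delta_pos":[0,0,0],"gripper":0}]'
```

```text
time: 18.62
tool_pos: [0.4925, 0.1044, 0.0486]
tool_rot: [-0.0, 0.924, 0.382, -0.0]
contact_force: [-1.0, 0.3, 1.7]
gripper_width: -0.001
```

```bash
python3 -m crank '[{"angular":[0,0,0],"delta_pos":[0,0,0.07],"gripper":0},{"angular":[0,0,0],"delta_pos":[0,0,0.06],"gripper":0},{"angular":[0,0,0],"delta_pos":[0,0,0],"gripper":0}]'
```

```text
time: 19.0
tool_pos: [0.4929, 0.1045, 0.0451]
tool_rot: [0.0, 0.924, 0.382, 0.0]
contact_force: [-0.9, -0.3, 3.3]
gripper_width: 0.003
```

```bash
python3 -m crank '[{"angular":[0,0,0],"delta_pos":[0,0,0.06],"gripper":0},{"angular":[0,0,0],"delta_pos":[0,0,0],"gripper":0},{"angular":[0,0,0],"delta_pos":[0,0,0],"gripper":0}]'
```

```text
time: 19.38
tool_pos: [0.493, 0.1044, 0.0448]
tool_rot: [-0.0, 0.924, 0.382, -0.0]
contact_force: [-7.5, -1.1, 13.5]
gripper_width: 0.001
```

The button has bottomed: force jumped to 13.5 N with almost no further travel. I'll release straight up and check.

```bash
python3 -m crank '[{"angular":[0,0,0],"delta_pos":[0,0,-0.2],"gripper":0},{"angular":[0,0,0],"delta_pos":[0,0,-0.4],"gripper":0},{"angular":[0,0,0],"delta_pos":[0,0,-0.8],"gripper":0},{"angular":[0,0,0],"delta_pos":[0,0,-1],"gripper":0},{"angular":[0,0,0],"delta_pos":[0,0,-1],"gripper":0},{"angular":[0,0,0],"delta_pos":[0,0,-0.6],"gripper":0},{"angular":[0,0,0],"delta_pos":[0,0,0],"gripper":0},{"angular":[0,0,0],"delta_pos":[0,0,0],"gripper":0}]'
python3 - <<'E'
from h import *
for n in('wrist','scene','side'):
    s,f,C,p,b=look(n,f'pics/{n}10.png',g=(.5955,.1012))
for t in('jar','tub','bowl'):
    for n in('scene','side'):
        d=landmark_of(n,t)
        if d:print(t,n,topl(cam(n),[d[0]['pixel']],0).round(3))
E
```

```text
time: 20.38
tool_pos: [0.492, 0.1043, 0.1618]
tool_rot: [-0.0, 0.924, 0.382, -0.001]
contact_force: [-0.2, -0.5, -0.2]
gripper_width: -0.002
t 20.375 tcp [0.492  0.1043 0.1618] F [-0.22 -0.52 -0.17]
wrist pan [0.5958 0.1016] -0.157
wrist bottle [0.5952 0.1019] 0.046 bottle-pan [-0.0006  0.0003]
t 20.475 tcp [0.4918 0.1043 0.1614] F [-0.9   1.46 -0.05]
scene pan [0.597  0.1026] -0.118
scene bottle [0.5973 0.1019] 0.107 bottle-pan [ 0.0003 -0.0007]
t 20.575 tcp [0.492  0.1044 0.1617] F [-0.67 -0.2   0.17]
side pan [0.5975 0.1024] -0.02
side bottle [0.5975 0.1053] 0.124 bottle-pan [0.     0.0028]
jar scene [[0.682 0.27  0.   ]]
jar side [[0.675 0.277 0.   ]]
tub scene [[ 0.459 -0.053  0.   ]]
tub side [[ 0.457 -0.049  0.   ]]
bowl scene [[ 0.569 -0.079  0.   ]]
bowl side [[ 0.574 -0.085  0.   ]]
```

View pics/wrist10.png

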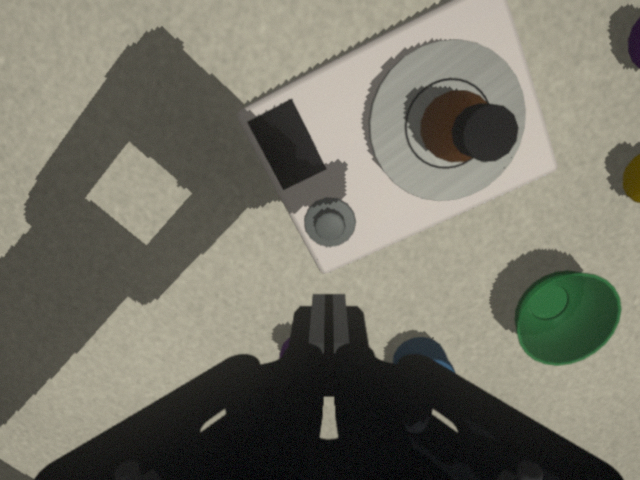

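View pics/side10.png

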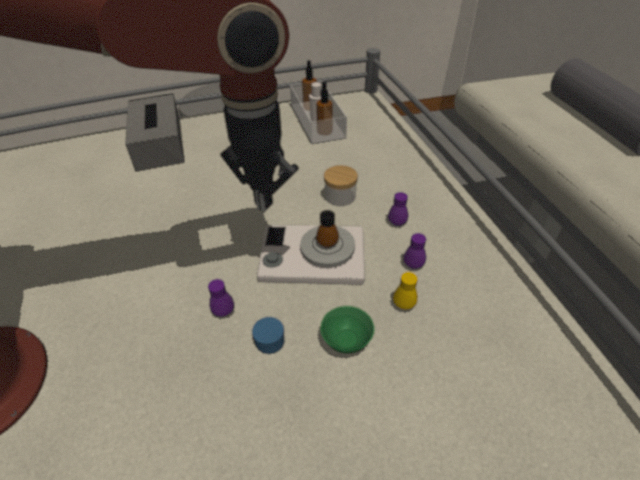

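The bottle stands upright inside the ring, at wrist pixel (455,125) and side pixel (327,240). The button at wrist (330,223) is up, and the robot is well clear of everything. Handing in.

```bash
python3 -c "
from plant import *
print(job_done())"
```

```text
the job is handed in; nothing more can be done
None
```

I slid the bottle about 28 mm into the ring with the shut fingertips, pushing slowly at belly height. I then backed off, pressed the tare button down to its stop, let it come up and handed the job in at about 21 s. `job_done()` gives no verdict, so this rests on my own checks.

- **Bottle:** it stood upright inside the ring with the robot clear. The final fits put it 0.7 mm off centre (wrist camera) and 0.8 mm (scene camera). The side camera gave 2.8 mm, but its fits of both ring and bottle were poor, and an earlier side look found no bottle at all.
- **Tare button:** about 5 mm of travel measured at the tool. Force jumped from 3.3 N to 13.5 N at the bottom, and the button looked up again in the last wrist picture.
- **Jar, tub and bowl:** I never touched them. Before and after, their measured positions agree within about 6 mm. The exception is one side-camera reading of the jar, 13 mm off in y; the scene camera put it 6 mm from its starting reading. The arm never came near the jar, and it sits at the same pixels in the first and last side pictures, so I take the 13 mm as detector noise.

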